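# True up a wooden lid on the painting turntable and press it down

## Robot

A 6-joint arm with a two-finger parallel gripper is mounted at the origin on the work surface. World frame = base frame: x ahead of the robot, y to its left, z up, the work surface at z = 0. Lengths are in m, angles in rad, forces in N, time in s.
With the tool pointing down it reaches from about 0.325 to 0.925 m from the base axis. Payload 3.1 kg.
Tool frame: the origin (TCP) lies at the centre of the arm's flange, where the gripper is bolted on; the fingertips stand 173 mm ahead of it and the grasp point (between the pads) lies 155 mm ahead of it (finger_overhang is the distance from the TCP to the fingertips, in m); z points along the fingers, y is the direction in which the jaws open and shut (so a half turn about z gives the same grasp; the last joint's range is limited). The gripper opens to 85 mm and grips with 20 to 120 N. Pads are 22 mm wide; open, the fingers measure 114 mm over their backs; the gripper's body (76 mm by 85 mm) begins 54 mm behind the grasp point. The pads swing forward as they close: fully open they stand 13 mm farther back than shut.
Start: joints at [-1.23, 0.217, 1.613, -0, 1.311, -0.112], TCP at [0.273, -0.562, 0.405] pointing down, gripper open.
Joint ranges: [-2.75, 2.75], [-0.78, 2.1], [0.31, 2.55], [-1.13, 4.27], [0.13, 2.63], [-2.58, 2.58]. Speed limits (rad/s): [2.79, 2.79, 3.14, 3.14, 3.14, 3.14].

## Interface

Orientations are given as a unit quaternion [x, y, z, w].
In Python, from bench import * gives the robot as it stands.
- The arm moves only by the tool apply_moves, never from a script. Its argument "steps" is a list of rows, each a list of 3 entries, a list of its own where there are three numbers: the turn, a rotation vector about the tool's x, y, z in rad, then the shift along the tool's x, y, z in cm, then the closure, from 0 (fully open) to 1 (shut). In form: [[[wx, wy, wz], [x, y, z], fingers], ...]. A call has 1 to 20 rows; each row is the pose to reach, as a shift and turn from the pose commanded when the call began, along the tool's axes at that moment; what a row does not reach only later rows make up. A row lasts 1/12 s, in which the tool goes at most 41.7 mm and 7.16 degrees, less where a joint would pass 70% of its speed; a pose out of reach is approached as far as the arm can. A call with a gripper value outside its range is refused whole. The fingers move at their own pace and stop on an object; the grip force is fixed at half the most. Time passes only in rows, so rows that repeat a pose let the fingers close. It gives the time, the measured TCP pose, the force and the opening at its end, in the units of the state.
- get_obs(): the state, without advancing time (a new reading comes with each control period).
- capture(name): name is "scene" or "side" or "wrist"; returns a dict with "image" (400x640x3 uint8, blue, green, red), "intrinsics" (3x3 intrinsics, pixels), "pose" (4x4, takes a point from camera to world coordinates). Camera axes: x right, y down, z forward; pixel columns grow to the right and rows downward; lengths in m; the calibration is good to about 2 mm. A picture is of the moment at which its call begins. There is no depth.
- close_job(): hands the job in, once; it reports no verdict.
The state is a dict: "clock": time; "qpos": joint angles; "joint_velocities": joint speeds; "joint_efforts": joint torques, N m; "position": TCP position; "eef_rot": TCP orientation; "force": force on the tool from outside, world axes, zero at the start; "ft_torque": the same for the moment, N m; "width": finger opening in m.
Only numpy, scipy, OpenCV 4.12 (cv2) and the standard library are available. Lean on these libraries where they do the work, as an engineer would, in place of code of your own. Each camera call takes 0.05 s, during which the arm holds its last target.

## Task

Take the round wooden lid off the wire drying mat, lay it on the head of the painting turntable and true it up by feel, so that its rim is flush with the head's rim all round and nothing overhangs; go by the rim, as the knob was glued on a few millimetres off the middle. Let go of it for a moment, then press it down squarely on the tacky pad with a bit over 1 kg of force (12 N) for a good second and leave it there, still flush. Be gentle: the turntable's small bearing must not take more than about 2 kg (20 N), whether pressed, pushed or squeezed, and the other wooden pieces on the mat stay as they are.

Things in the scene. Friction and masses are not known exactly. Their poses are not given: they have to be found in the camera images.
- knob_center (a point): Knob of the round lid, pale wood: 22 mm across, 18 mm tall, glued fast on the lid's flat top; the point is the knob's middle, 21 mm above the lid's underside. The lid is a disc 58 mm across, 12 mm thick, about 40 g in all, flat on the mat at one of four places. The knob sits 3 to 6 mm off the lid's middle, each time in another direction that this pose does not tell.
- head: Round head of the turntable, 58 mm across (exactly as wide as the lid), 16.5 mm thick, straight rim, thin tacky rubber pad flush on top, on which the lid slides when pushed lightly. Origin at the centre of its top face, 80 to 100 mm above the bench (height-adjustable column, locked); z up. It turns freely about z, else rigid. Nothing wider than 40 mm under it; foot 124 mm across at bench level.
- grid: Black wire drying mat, 270 x 270 mm, fixed; its wires make a level support 12 mm above the bench (square mesh 26 mm). Origin at the middle of its underside. The four wooden pieces lie on it at the corners of a square of about 112 mm parallel to the mat's sides.
- block_center (a point): Square wooden block, 50 x 50 x 24 mm, on the mat; its centre. To be left alone.
- wheel_center (a point): Small wooden toy wheel with a bored middle, 40 mm across, 16 mm thick, on the mat; its centre. To be left alone.
- toy_center (a point): Wooden toy camera body, 40 x 66 x 36 mm with two buttons 7 mm high on top, on the mat; centre of the block part. To be left alone.

How it is judged:
By the outcome, as a careful person would: the job done as asked, in the order asked, and still so for the second after the job is handed in, with the robot touching nothing.
It also fails if it takes over 72 s, if anything falls off the work surface, if the arm or the gripper's body presses on something with over 40 N, if the wrist force passes 120 N, or if a joint passes its speed limit or range.

## Working session

There is one attempt and no reset: what is moved stays moved. The work goes in short steps, Python scripts to look and compute and a tool call to move; the robot and the scene stay as the last step left them, time stands still between calls to the robot, and variables do not carry over. Pictures are saved under pics/ and viewed, and the job is handed in when it is done.

Besides the shell and the picture viewer there is one more tool, called after ">>>" as name(argument=value, ...), one argument or row to a line, values as JSON. apply_moves: Moves the arm, as the interface text tells. Its arguments: {"type":"object","properties":{"steps":{"type":"array","items":{"type":"array"}}},"required":["steps"]}

```bash
ls; mkdir -p pics; python3 - <<'E'
from bench import *
import cv2
print(get_obs())
for n in("scene","side","wrist"):
    c=capture(n); cv2.imwrite(f"pics/{n}0.png",c["image"]); print(n,c["intrinsics"].tolist(),c["pose"].round(4).tolist())
E
```

```text
pics
{'clock': 0.0, 'qpos': array([-1.23018568e+00,  2.17767166e-01,  1.61493740e+00, -1.76771543e-06,
        1.31131126e+00, -1.12221182e-01]), 'joint_velocities': array([ 0.00174992, -0.00070323,  0.00195123,  0.00153005, -0.00266599,
        0.00031894]), 'joint_efforts': array([ 7.54434041e-04, -3.96838939e+01, -3.03852510e+01,  1.00383638e-04,
        9.53716255e-03, -9.49294190e-06]), 'position': array([ 0.2733178 , -0.56161953,  0.403358  ]), 'eef_rot': array([ 9.74476464e-01,  2.24486421e-01, -1.38904271e-04, -1.20359406e-03]), 'force': array([ 0.62255204,  0.09830068, -0.89703205]), 'ft_torque': array([0.01744886, 0.01564073, 0.04769013]), 'width': 0.08533921149778234}
scene [[395.27166808212115, 0.0, 316.97117603062446], [0.0, 395.27166808212115, 197.8140382427405], [0.0, 0.0, 1.0]] [[0.8542, 0.3001, -0.4245, 0.815], [0.5197, -0.5181, 0.6794, -0.4016], [-0.0161, -0.8009, -0.5985, 0.4517], [0.0, 0.0, 0.0, 1.0]]
side [[365.8612572323964, 0.0, 312.9356382518258], [0.0, 365.8612572323964, 192.3363750124609], [0.0, 0.0, 1.0]] [[-0.9386, -0.1447, 0.3134, 0.3456], [-0.3441, 0.4616, -0.8176, 0.5685], [-0.0264, -0.8752, -0.4831, 0.3925], [0.0, 0.0, 0.0, 1.0]]
wrist [[353.5910648173841, 0.0, 324.77309989075053], [0.0, 353.5910648173841, 197.10008986477592], [0.0, 0.0, 1.0]] [[0.4382, -0.8484, -0.297, 0.3491], [-0.8989, -0.4148, -0.1412, -0.5246], [-0.0034, 0.3288, -0.9444, 0.3714], [0.0, 0.0, 0.0, 1.0]]
```

View pics/scene0.png

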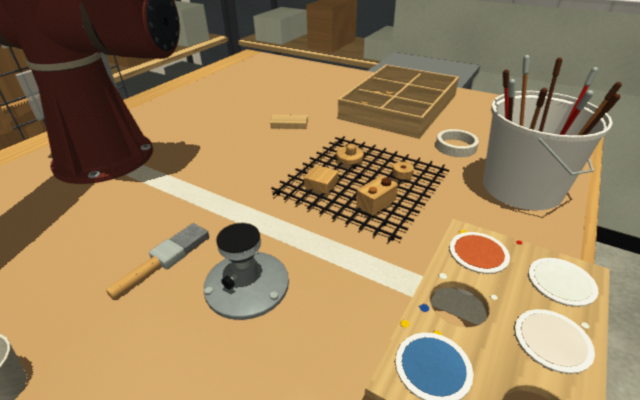

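View pics/side0.png

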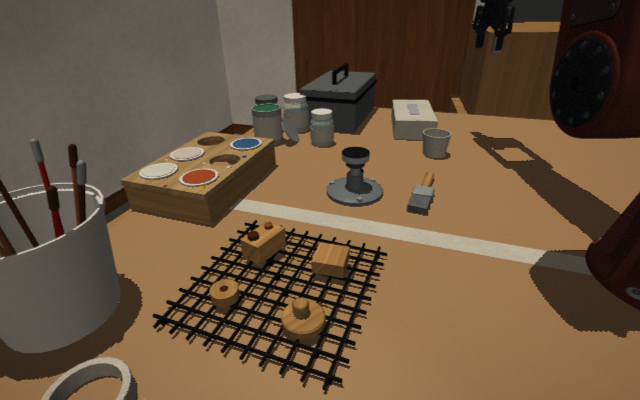

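View pics/wrist0.png

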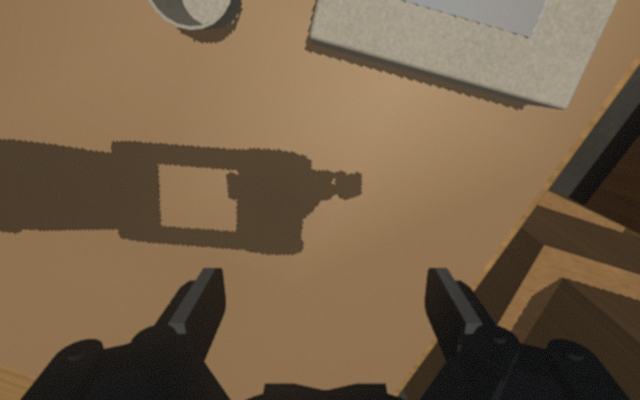

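The scene view shows the lid with its knob on the mat at about (350,155) and the turntable head at about (239,240). In the side view they are at about (303,318) and (355,157). I'll zoom in to measure them.

```bash
python3 - <<'E'
import cv2,numpy as np
a=cv2.imread("pics/scene0.png");b=cv2.imread("pics/side0.png")
def z(i,x,y,w,h,k): return cv2.resize(i[y:y+h,x:x+w],None,fx=k,fy=k,interpolation=cv2.INTER_CUBIC)
r1=np.hstack([z(a,320,132,50,37,8),z(a,210,215,50,37,8)])
r2=np.hstack([z(b,272,288,64,48,6.25),z(b,323,138,64,48,6.25)])
cv2.imwrite("pics/zoom0.png",np.vstack([r1,r2])); print(r1.shape,r2.shape)
E
```

```text
(296, 800, 3) (300, 800, 3)
```

View pics/zoom0.png

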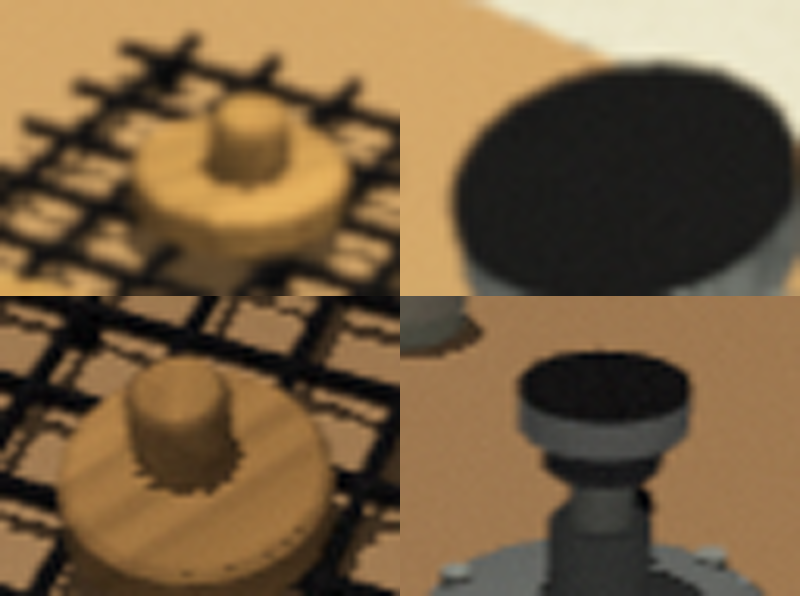

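```bash
cat > h.py <<'E'
import numpy as np
from scipy.optimize import least_squares
K1=np.array([[395.27166808,0,316.97117603],[0,395.27166808,197.81403824],[0,0,1]])
P1=np.array([[0.8542,0.3001,-0.4245,0.815],[0.5197,-0.5181,0.6794,-0.4016],[-0.0161,-0.8009,-0.5985,0.4517]])
K2=np.array([[365.86125723,0,312.93563825],[0,365.86125723,192.33637501],[0,0,1]])
P2=np.array([[-0.9386,-0.1447,0.3134,0.3456],[-0.3441,0.4616,-0.8176,0.5685],[-0.0264,-0.8752,-0.4831,0.3925]])
def proj(K,P,X):
    c=(np.asarray(X)-P[:3,3])@P[:3,:3]; return (c@K.T)[...,:2]/c[...,2:]
def onz(K,P,uv,z):
    d=P[:3,:3]@np.linalg.solve(K,[uv[0],uv[1],1]); return P[:3,3]+d*(z-P[2,3])/d[2]
def tri(a,b):
    f=lambda X:np.r_[proj(K1,P1,X)-a,proj(K2,P2,X)-b]
    r=least_squares(f,[.5,0,.05]);return r.x,r.fun
E
python3 - <<'E'
from h import *
t=np.linspace(0,2*np.pi,72,endpoint=False)
def ext(K,P,c,r):
    q=proj(K,P,np.array(c)+r*np.c_[np.cos(t),np.sin(t),0*t]);return np.r_[q.min(0),q.max(0)].round(1)
for n,a,b,r in (("knobtop",(351.25,145.4),(300.8,302.7),.011),("lidtop",(350.4,152.6),(303.2,316.3),.029),("head",(238.1,237.3),(355.6,152.6),.029)):
    X,e=tri(a,b);print(n,X.round(4),e.round(1),ext(K1,P1,X,r),ext(K2,P2,X,r))
print(onz(K1,P1,(351.25,145.4),.042),onz(K2,P2,(300.8,302.7),.042))
print(onz(K1,P1,(350.4,152.6),.024),onz(K2,P2,(303.2,316.3),.024))
E
```

```text
knobtop [0.488  0.2556 0.0418] [-1.5 -0.1 -0.9  0.1] [344.5 142.8 355.  147.9] [291.3 296.5 308.4 309.3]
lidtop [0.4845 0.2588 0.0218] [-1.7 -0.1 -1.1  0.1] [335.1 145.8 362.3 159.5] [279.8 299.9 324.4 334.8]
head [ 0.5145 -0.1237  0.0935] [-0.5 -0.2 -0.7  0.3] [215.7 223.1 259.3 252.4] [341.  147.7 368.9 158.5]
[0.4911735  0.25662468 0.042     ] [0.48692312 0.25524177 0.042     ]
[0.48968101 0.25698457 0.024     ] [0.48248466 0.26003276 0.024     ]
```

```bash
cat >> h.py <<'E'
from scipy.spatial.transform import Rotation as R
def go(o,target,yaw=None):
    """shift(cm) in tool axes from measured pose; yaw = world angle of tool x"""
    r=R.from_quat(o["eef_rot"]); s=r.inv().apply(np.array(target)-o["position"])*100
    cur=r.as_matrix()[:,0]; cy=np.arctan2(cur[1],cur[0])
    y=cy if yaw is None else yaw
    T=R.from_matrix(np.array([[np.cos(y),np.sin(y),0],[np.sin(y),-np.cos(y),0],[0,0,-1]]))
    print("yaw",cy.round(4),"turn",(r.inv()*T).as_rotvec().round(4),"shift cm",s.round(2))
E
python3 - <<'E'
from h import *;from bench import *
go(get_obs(),[.488,.2556,.33])
E
```

```text
yaw 0.4528 turn [-0.0019 -0.0002  0.    ] shift cm [ 55.06 -64.09   7.5 ]
```

>>> apply_moves(
  steps=[
    [[0,0,0],[2.7,-3.2,0],0],
    [[0,0,0],[5.4,-6.3,0],0],
    [[0,0,0],[8.1,-9.4,0],0],
    [[0,0,0],[10.8,-12.6,0],0],
    [[0,0,0],[13.5,-15.7,0],0],
    [[0,0,0],[16.2,-18.9,0],0],
    [[0,0,0],[18.9,-22,0],0],
    [[0,0,0],[21.6,-25.1,0],0],
    [[0,0,0],[24.3,-28.3,0],0],
    [[0,0,0],[27,-31.4,0],0],
    [[0,0,0],[29.7,-34.6,0],0],
    [[0,0,0],[32.4,-37.7,0],0],
    [[0,0,0],[35.1,-40.9,0],0],
    [[0,0,0],[37.8,-44,0],0],
    [[0,0,0],[40.5,-47.1,0],0],
    [[0,0,0],[43.2,-50.3,0],0.2],
    [[0,0,0],[45.9,-53.4,1.5],0.4],
    [[0,0,0],[48.6,-56.6,3],0.4],
    [[0,0,0],[51.3,-59.7,4],0.4],
    [[0,0,0],[54,-62.9,5],0.4],
  ],
)

```text
clock: 1.82
position: [0.4818, 0.2352, 0.3552]
eef_rot: [0.974, 0.225, -0.0, 0.0]
force: [1.0, 0.3, 0.4]
width: 0.0512
```

```bash
python3 - <<'E'
from h import *;from bench import *
o=get_obs();print(o["clock"],o["position"],o["qpos"].round(3),o["width"],o["force"]);go(o,[.488,.2556,.30])
E
```

```text
1.8167 [0.48180982 0.23523307 0.35520813] [ 0.323  0.077  1.868 -0.     1.197  1.441] 0.05115893104397219 [1.03609498 0.30996266 0.42829703]
yaw 0.4533 turn [0.0001 0.001  0.    ] shift cm [ 1.45 -1.56  5.52]
```

>>> apply_moves(
  steps=[
    [[0,0,0],[1.06,-1.2,2.5],0.4],
    [[0,0,0],[1.06,-1.2,2.5],0.4],
    [[0,0,0],[1.06,-1.2,2.5],0.4],
  ],
)

```text
clock: 2.07
position: [0.4854, 0.2491, 0.329]
eef_rot: [0.974, 0.226, -0.003, 0.001]
force: [0.0, -0.6, -0.3]
width: 0.0515
```

```bash
python3 - <<'E'
from h import *;from bench import *;import cv2
c=capture("wrist");o=get_obs();print(o["clock"],o["position"],o["force"],o["joint_velocities"].round(3))
cv2.imwrite("pics/w1.png",c["image"]);np.savez("w1.npz",K=c["intrinsics"],P=c["pose"])
K,P=c["intrinsics"],c["pose"]
for X in([.488,.2556,.042],[.4845,.2588,.024]):print(proj(K,P,np.array(X)))
E
```

```text
2.1167 [0.48597893 0.24850341 0.33050838] [-0.17783191 -1.09367035  0.69948914] [-0.023 -0.036 -0.012  0.    -0.003  0.002]
[319.09457726 183.00402908]
[313.97594588 178.41301053]
```

View pics/w1.png

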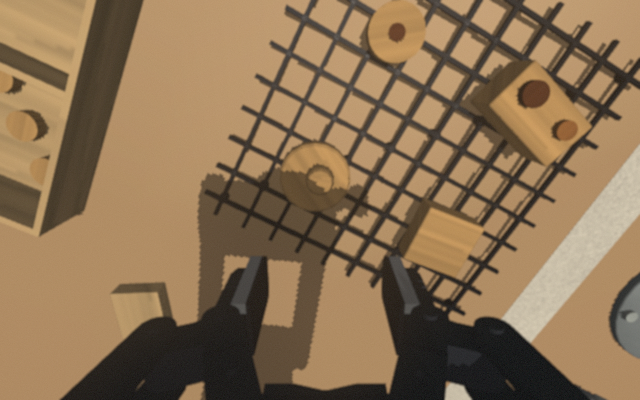

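```bash
python3 - <<'E'
from h import *;import cv2
a=cv2.imread("pics/w1.png")
cv2.imwrite("pics/w1z.png",cv2.resize(a[130:220,265:365],None,fx=6,fy=6,interpolation=cv2.INTER_CUBIC))
E
```

```text
(no output)
```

View pics/w1z.png

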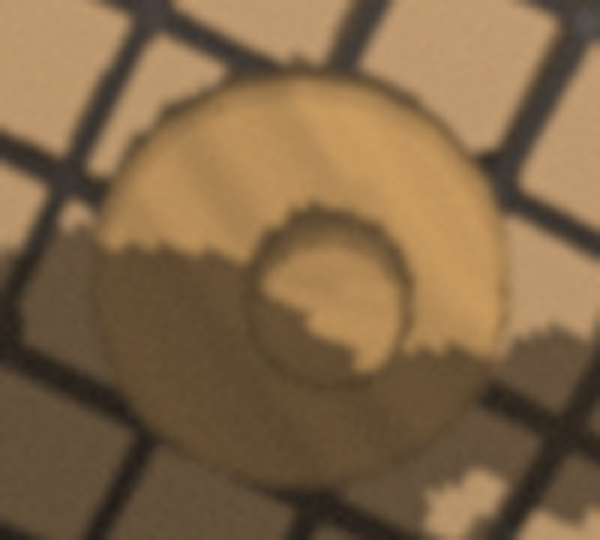

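```bash
python3 - <<'E'
from h import *;from bench import *
d=np.load("w1.npz");k=onz(d["K"],d["P"],(320.8,181.2),.042);l=onz(d["K"],d["P"],(315.2,176.7),.024);print(k,l,k-l)
o=get_obs();go(o,[.488,.2556,.189])
E
```

```text
[0.48984154 0.255067   0.042     ] [0.48622176 0.25853572 0.024     ] [ 0.00361977 -0.00346872  0.018     ]
yaw 0.4537 turn [0.0002 0.0026 0.    ] shift cm [ 0.53 -0.55 14.15]
```

>>> apply_moves(
  steps=[
    [[0,0,0],[0.3,-0.25,2.5],0.4],
    [[0,0,0],[0.6,-0.5,5],0.4],
    [[0,0,0],[0.6,-0.5,7],0.4],
    [[0,0,0],[0.6,-0.5,9],0.4],
    [[0,0,0],[0.6,-0.5,9],0.4],
    [[0,0,0],[0.6,-0.5,9],0.4],
    [[0,0,0],[0.6,-0.5,9],0.4],
  ],
)

```text
clock: 2.7
position: [0.4906, 0.2552, 0.2435]
eef_rot: [0.975, 0.224, 0.002, -0.0]
force: [0.1, -0.2, 0.5]
width: 0.0513
```

```bash
python3 - <<'E'
from h import *;from bench import *;import cv2
c=capture("wrist");o=get_obs();print(o["clock"],o["position"],o["force"],o["joint_velocities"].round(3),o["width"])
cv2.imwrite("pics/w2.png",c["image"]);
go(o,[.489,.2555,.2005])
K,P=c["intrinsics"],c["pose"]
for X in([.489,.2555,.042],[.4845,.2588,.024]):print(proj(K,P,np.array(X)))
E
```

```text
2.75 [0.49083503 0.25550814 0.24382624] [ 0.00927056 -0.11320951  1.5910061 ] [ 0.006 -0.002 -0.006  0.002 -0.     0.002] 0.051194112141818245
yaw 0.4519 turn [ 0.0005 -0.0041 -0.    ] shift cm [-0.18 -0.08  4.33]
[323.21574741 245.46062566]
[314.90887737 235.42227126]
```

View pics/w2.png

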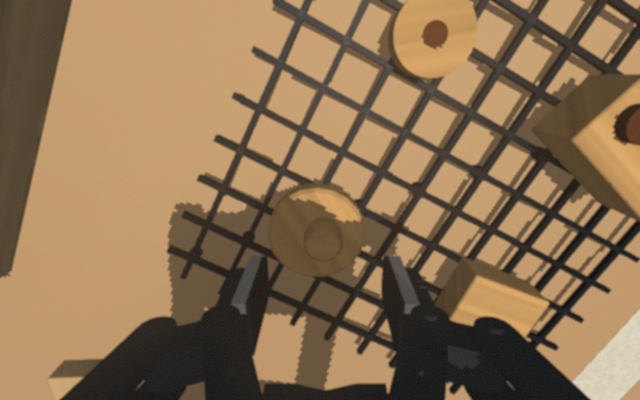

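>>> apply_moves(
  steps=[
    [[0,0,0],[-0.1,-0.05,1.5],0.4],
    [[0,0,0],[-0.1,-0.05,3],0.4],
    [[0,0,0],[-0.1,-0.05,3.8],0.4],
    [[0,0,0],[-0.1,-0.05,4.2],0.4],
    [[0,0,0],[-0.1,-0.05,4.2],0.4],
    [[0,0,0],[-0.1,-0.05,4.2],0.4],
  ],
)

```text
clock: 3.25
position: [0.489, 0.2558, 0.2001]
eef_rot: [0.974, 0.224, 0.001, -0.0]
force: [-0.1, -0.3, 1.0]
width: 0.0513
```

```bash
python3 - <<'E'
from h import *;from bench import *;import cv2
c=capture("wrist");o=get_obs();print(o["clock"],o["position"],o["force"],o["width"])
cv2.imwrite("pics/w3.png",c["image"]);
E
```

```text
3.3 [0.48911261 0.25593839 0.20037646] [ 1.15956094 -0.23751961  0.23098582] 0.05114176982347415
```

View pics/w3.png

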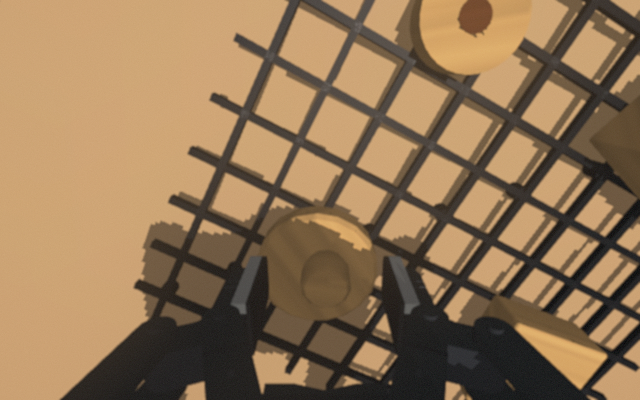

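The knob, at about (325,280), sits between the pads, so I'll close on it.

>>> apply_moves(
  steps=[
    [[0,0,0],[0,0,0],1],
    [[0,0,0],[0,0,0],1],
    [[0,0,0],[0,0,0],1],
    [[0,0,0],[0,0,0],1],
    [[0,0,0],[0,0,0],1],
    [[0,0,0],[0,0,0],1],
  ],
)

```text
clock: 3.8
position: [0.489, 0.2559, 0.2003]
eef_rot: [0.974, 0.224, 0.001, -0.0]
force: [-1.1, -0.9, 6.0]
width: 0.0195
```

```bash
python3 - <<'E'
from h import *;from bench import *;import cv2
c=capture("wrist");o=get_obs();print(o["clock"],o["position"],o["force"],o["width"])
cv2.imwrite("pics/w4.png",c["image"]);
E
```

```text
3.85 [0.48898877 0.25594427 0.20028012] [-0.59611157  0.1660043   6.39658497] 0.019467759841370866
```

View pics/w4.png

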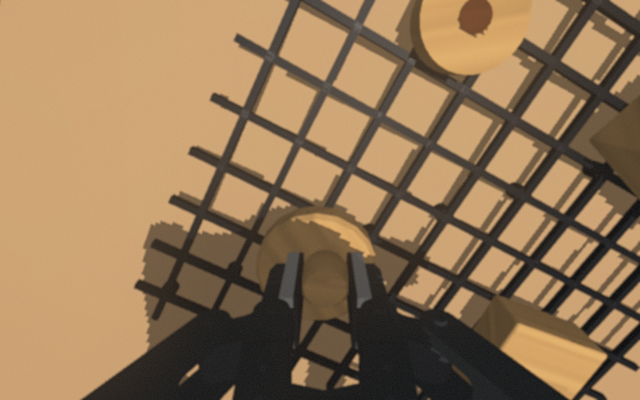

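>>> apply_moves(
  steps=[
    [[0,0,0],[0,0,-0.5],1],
    [[0,0,0],[0,0,-1.5],1],
    [[0,0,0],[0,0,-3.5],1],
    [[0,0,0],[0,0,-6],1],
    [[0,0,0],[0,0,-8.5],1],
    [[0,0,0],[0,0,-11],1],
    [[0,0,0],[0,0,-13],1],
    [[0,0,0],[-0.6,1.5,-14],1],
    [[0,0,0],[-1.6,4,-14],1],
    [[0,0,0],[-2.8,7,-14],1],
    [[0,0,0],[-4,10,-14],1],
    [[0,0,0],[-5.2,13,-14],1],
    [[0,0,0],[-6.3,16,-14],1],
    [[0,0,0],[-7.5,19,-14],1],
    [[0,0,0],[-8.7,22,-14],1],
    [[0,0,0],[-9.9,25,-14],1],
    [[0,0,0],[-11.1,28,-14],1],
    [[0,0,0],[-12.3,31,-14],1],
    [[0,0,0],[-13.1,33,-14],1],
    [[0,0,0],[-13.5,34,-14],1],
  ],
)

```text
clock: 5.52
position: [0.5157, -0.1116, 0.3398]
eef_rot: [0.975, 0.223, 0.0, 0.001]
force: [-0.3, 0.9, -0.5]
width: 0.0197
```

```bash
python3 - <<'E'
from h import *;from bench import *;import cv2
o=get_obs();print(o["clock"],o["position"],o["force"],o["width"],o["joint_velocities"].round(2))
go(o,[.5181,-.1271,.31])
c=capture("scene");cv2.imwrite("pics/s5.png",c["image"]);
E
```

```text
5.5167 [ 0.51573623 -0.11162987  0.33982289] [-0.32202088  0.89235461 -0.50365813] 0.019738470193450316 [-0.19  0.07 -0.07  0.03  0.02 -0.2 ]
yaw 0.4501 turn [ 0.0012 -0.     -0.    ] shift cm [-0.46  1.49  2.98]
```

View pics/s5.png

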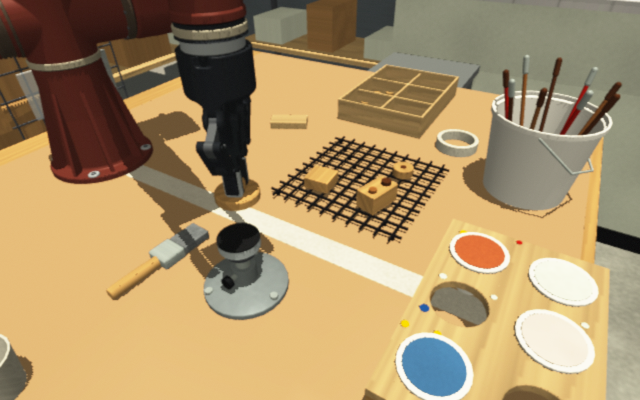

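>>> apply_moves(
  steps=[
    [[0,0,0],[-0.3,0.9,0.8],1],
    [[0,0,0],[-0.6,1.6,1.8],1],
    [[0,0,0],[-0.6,1.7,2.8],1],
    [[0,0,0],[-0.6,1.7,3.2],1],
    [[0,0,0],[-0.6,1.7,3.2],1],
    [[0,0,0],[-0.6,1.7,3.2],1],
    [[0,0,0],[-0.6,1.7,3.2],1],
  ],
)

```text
clock: 6.15
position: [0.518, -0.1264, 0.3074]
eef_rot: [0.974, 0.225, 0.0, -0.0]
force: [0.0, -0.2, 0.5]
width: 0.0193
```

```bash
python3 - <<'E'
from h import *;from bench import *;import cv2
a=capture("scene")["image"];b=capture("side")["image"]
o=get_obs();print(o["clock"],o["position"],o["force"],o["width"],o["joint_velocities"].round(2))
go(o,[.5181,-.1271,.30])
def z(i,x,y,w,h,k): return cv2.resize(i[y:y+h,x:x+w],None,fx=k,fy=k,interpolation=cv2.INTER_CUBIC)
cv2.imwrite("pics/z6.png",np.hstack([z(a,200,170,80,100,5),z(b,315,100,80,100,5)]))
E
```

```text
6.25 [ 0.51822074 -0.12666071  0.30789275] [-0.23264935  0.49558217  0.14773916] 0.01968481972848614 [-0. -0. -0. -0. -0. -0.]
yaw 0.4535 turn [ 0.0007 -0.0007 -0.    ] shift cm [-0.03  0.03  0.79]
```

View pics/z6.png

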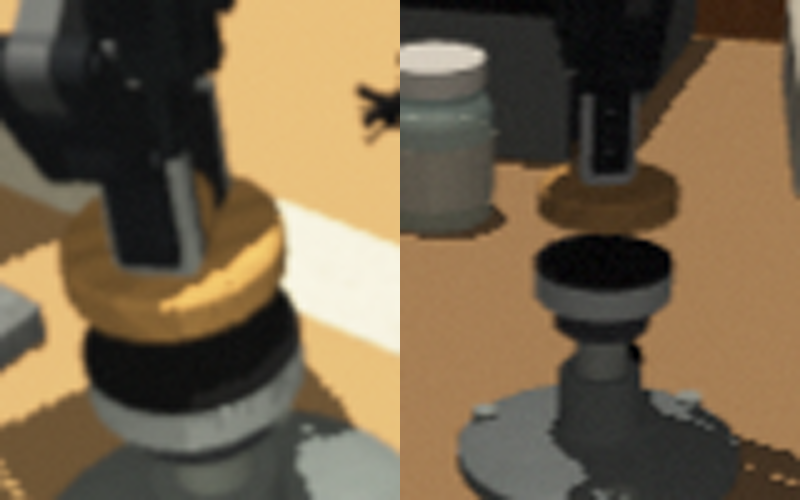

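```bash
python3 - <<'E'
from h import *
t=np.linspace(0,2*np.pi,120)
def cen(K,P,x,y,z,h):
    q=np.vstack([proj(K,P,np.array([x,y,zz])+.029*np.c_[np.cos(t),np.sin(t),0*t]) for zz in(z,z-h)]);return (q.min(0)[0]+q.max(0)[0])/2
ul=[234.9,315+(608-400)/5]; uh=[238.4,315+(602.5-400)/5]
print(uh,ul)
f=lambda p:[cen(K1,P1,p[0],p[1],.1316,.012)-ul[0],cen(K2,P2,p[0],p[1],.1316,.012)-ul[1]]
g=lambda p:[cen(K1,P1,p[0],p[1],.0935,.0165)-uh[0],cen(K2,P2,p[0],p[1],.0935,.0165)-uh[1]]
a=least_squares(f,[.515,-.12]).x;b=least_squares(g,[.515,-.12]).x
print(a,b,b-a)
E
```

```text
[238.4, 355.5] [234.9, 356.6]
[ 0.51048725 -0.11720264] [ 0.51249368 -0.12080159] [ 0.00200643 -0.00359896]
```

```bash
python3 - <<'E'
from h import *
t=np.linspace(0,2*np.pi,240)
def ex(K,P,x,y,z):
    q=proj(K,P,np.array([x,y,z])+.029*np.c_[np.cos(t),np.sin(t),0*t]);return q.min(0),q.max(0)
def cyl(p,h,side):
    K,P=((K1,P1),(K2,P2))[side]; a=ex(K,P,*p);b=ex(K,P,p[0],p[1],p[2]-h)
    return np.array([min(a[0][0],b[0][0]),max(a[1][0],b[1][0]),a[0][1],a[1][1],b[1][1]])
lid=[[200+62/5,200+287/5,np.nan,np.nan,170+343/5],[315+138/5,315+278/5,100+163/5,np.nan,100+232/5]]
head=[[200+84/5,200+300/5,np.nan,170+415/5,170+453/5],[315+133/5,315+272/5,100+235/5,100+293/5,100+320/5]]
def fit(m,h,zfix=None):
    def f(p):
        p=np.r_[p,zfix] if zfix else p
        r=np.concatenate([cyl(p,h,s)-np.array(m[s]) for s in(0,1)]);return r[~np.isnan(r)]
    s=least_squares(f,[.515,-.12] if zfix else [.515,-.12,.1]);print(s.x.round(4),s.fun.round(1))
fit(lid,.012,.1316);fit(lid,.012);fit(head,.0165);fit(head,.0165,.0935)
E
```

```text
[ 0.5145 -0.1232] [-1.5  0.2 -1.5 -1.6 -0.8 -1.8  0.1]
[ 0.5137 -0.1226  0.1291] [-1.3  0.1 -0.5 -1.3 -0.5 -0.5  1.4]
[ 0.5148 -0.1242  0.0946] [-1.3  0.5 -0.9  0.6 -0.8 -0.5  0.1 -0.7  1.4]
[ 0.5144 -0.1238] [-1.3  0.5 -0.6  0.9 -0.7 -0.4  0.6 -0.1  1.9]
```

>>> apply_moves(
  steps=[
    [[0,0,0],[0,0.08,0.8],1],
    [[0,0,0],[0,0.08,1.5],1],
    [[0,0,0],[0,0.08,2.0],1],
    [[0,0,0],[0,0.08,2.15],1],
    [[0,0,0],[0,0.08,2.15],1],
    [[0,0,0],[0,0.08,2.15],1],
  ],
)

```text
clock: 6.75
position: [0.5182, -0.1277, 0.2856]
eef_rot: [0.974, 0.224, -0.0, -0.0]
force: [0.3, 0.1, -0.5]
width: 0.0193
```

>>> apply_moves(
  steps=[
    [[0,0,0],[0,0,0.05],1],
    [[0,0,0],[0,0,0.05],1],
  ],
)

```text
clock: 6.92
position: [0.5183, -0.1277, 0.2853]
eef_rot: [0.974, 0.224, 0.0, 0.0]
force: [-0.3, 0.0, -0.6]
width: 0.0195
```

>>> apply_moves(
  steps=[
    [[0,0,0],[0,0,0.05],1],
    [[0,0,0],[0,0,0.05],1],
  ],
)

```text
clock: 7.08
position: [0.5183, -0.1278, 0.285]
eef_rot: [0.974, 0.224, 0.0, 0.0]
force: [0.7, 0.4, -0.5]
width: 0.0195
```

>>> apply_moves(
  steps=[
    [[0,0,0],[0,0,0.05],1],
    [[0,0,0],[0,0,0.05],1],
  ],
)

```text
clock: 7.25
position: [0.5184, -0.1278, 0.2849]
eef_rot: [0.974, 0.224, 0.0, 0.0]
force: [-1.0, 0.3, 2.9]
width: 0.0196
```

>>> apply_moves(
  steps=[
    [[0,0,0],[0,0,0.05],1],
    [[0,0,0],[0,0,0.05],1],
  ],
)

```text
clock: 7.42
position: [0.5185, -0.1278, 0.2848]
eef_rot: [0.974, 0.224, 0.0, 0.0]
force: [-3.4, 1.3, 6.5]
width: 0.0196
```

>>> apply_moves(
  steps=[
    [[0,0,0],[0,0,0.05],1],
    [[0,0,0],[0,0,0.05],1],
  ],
)

```text
clock: 7.58
position: [0.5185, -0.1278, 0.2848]
eef_rot: [0.974, 0.225, -0.0, 0.0]
force: [-3.4, 0.4, 8.4]
width: 0.0195
```

>>> apply_moves(
  steps=[
    [[0,0,0],[0,0,-0.1],1],
    [[0,0,0],[0,0,-0.1],1],
    [[0,0,0],[0,0,-0.1],0.35],
    [[0,0,0],[0,0,-0.1],0.35],
    [[0,0,0],[0,0,-0.1],0.35],
    [[0,0,0],[0,0,-0.1],0.35],
  ],
)

```text
clock: 8.08
position: [0.5181, -0.1276, 0.2839]
eef_rot: [0.974, 0.224, -0.0, -0.0]
force: [0.3, -0.6, 0.2]
width: 0.0555
```

>>> apply_moves(
  steps=[
    [[0,0,0],[0,0,-0.5],0.35],
    [[0,0,0],[0,0,-1.5],0.2],
    [[0,0,0],[0,0,-3],0],
    [[0,0,0],[0,0,-5],0],
    [[0,0,0],[0,0,-6],0],
    [[0,0,0],[0,0,-6],0],
    [[0,0,0],[0,0,-6],0],
  ],
)

```text
clock: 8.67
position: [0.5186, -0.1278, 0.3455]
eef_rot: [0.974, 0.224, 0.001, 0.001]
force: [-0.6, -0.1, 0.1]
width: 0.0856
```

```bash
python3 - <<'E'
from h import *;from bench import *;import cv2
a=capture("scene")["image"];b=capture("side")["image"];w=capture("wrist")
cv2.imwrite("pics/w7.png",w["image"])
np.savez("w7.npz",K=w["intrinsics"],P=w["pose"])
o=get_obs();print(o["clock"],o["position"],o["force"],o["width"],o["joint_velocities"].round(2))
def z(i,x,y,w,h,k): return cv2.resize(i[y:y+h,x:x+w],None,fx=k,fy=k,interpolation=cv2.INTER_CUBIC)
cv2.imwrite("pics/z7.png",np.hstack([z(a,200,190,80,100,5),z(b,315,100,80,100,5)]))
E
```

```text
8.8167 [ 0.51771384 -0.12750165  0.34309975] [-0.60436636  0.02645545  0.51876119] 0.08537924001464375 [-0.    0.01  0.    0.    0.    0.  ]
```

View pics/z7.png

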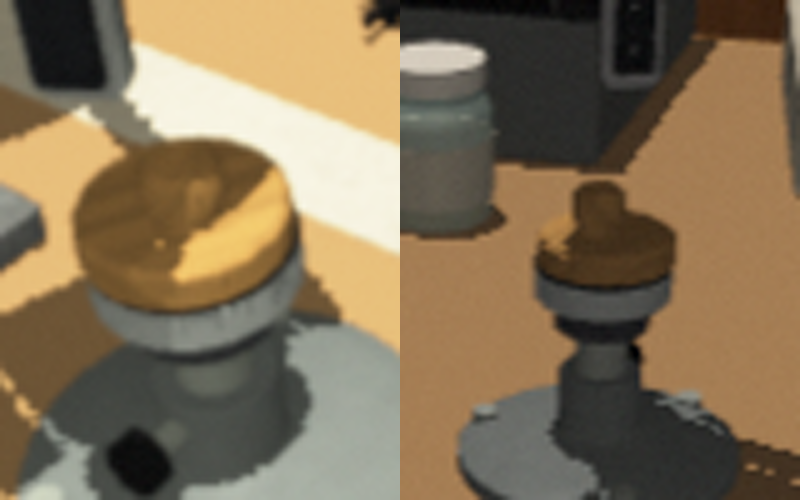

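View pics/w7.png

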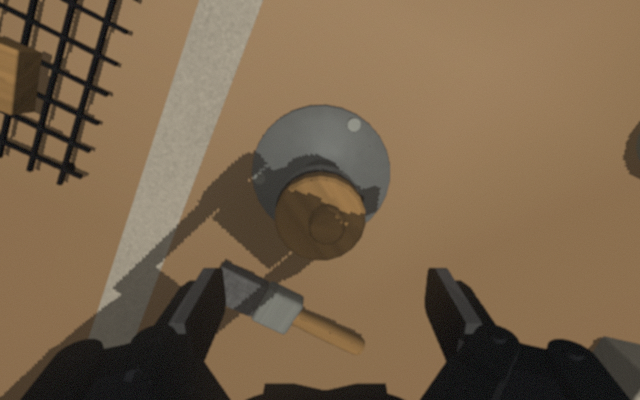

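>>> apply_moves(
  steps=[
    [[0,0,0],[-0.14,-0.46,2],0],
    [[0,0,0],[-0.14,-0.46,4],0],
    [[0,0,0],[-0.14,-0.46,6],0],
    [[0,0,0],[-0.14,-0.46,8],0],
    [[0,0,0],[-0.14,-0.46,9.2],0],
    [[0,0,0],[-0.14,-0.46,9.9],0],
    [[0,0,0],[-0.14,-0.46,10.1],0],
    [[0,0,0],[-0.14,-0.46,10.1],0],
    [[0,0,0],[-0.14,-0.46,10.1],0],
  ],
)

```text
clock: 9.57
position: [0.5156, -0.1244, 0.2442]
eef_rot: [0.974, 0.225, 0.001, 0.0]
force: [0.2, 1.0, 0.6]
width: 0.0854
```

```bash
python3 - <<'E'
from h import *;from bench import *;import cv2
a=capture("scene")["image"];b=capture("side")["image"]
o=get_obs();print(o["clock"],o["position"],o["eef_rot"],o["force"],o["width"],o["joint_velocities"].round(2))
def z(i,x,y,w,h,k): return cv2.resize(i[y:y+h,x:x+w],None,fx=k,fy=k,interpolation=cv2.INTER_CUBIC)
cv2.imwrite("pics/z8.png",np.hstack([z(a,200,190,80,100,5),z(b,315,100,80,100,5)]))
E
```

```text
9.6667 [ 0.51572672 -0.12446298  0.24467185] [9.74480058e-01 2.24470262e-01 1.08972017e-03 7.28642469e-04] [-0.63380535 -0.19379861  0.09846149] 0.08538912440513093 [-0. -0.  0. -0. -0.  0.]
```

View pics/z8.png

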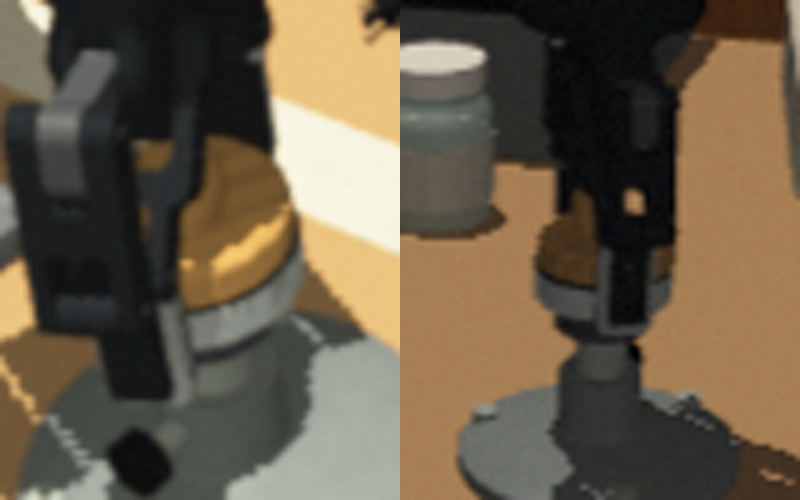

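>>> apply_moves(
  steps=[
    [[0,0,0],[0,0.3,0],0],
    [[0,0,0],[0,0.6,0],0],
    [[0,0,0],[0,0.9,0],0],
    [[0,0,0],[0,1.0,0],0],
    [[0,0,0],[0,1.0,0],0],
    [[0,0,0],[0,1.0,0],0],
  ],
)

```text
clock: 10.17
position: [0.5194, -0.1333, 0.2434]
eef_rot: [0.975, 0.224, -0.0, -0.0]
force: [-0.7, -0.4, -0.2]
width: 0.0852
```

>>> apply_moves(
  steps=[
    [[0,0,0],[0,0.05,0],0],
    [[0,0,0],[0,0.1,0],0],
    [[0,0,0],[0,0.1,0],0],
  ],
)

```text
clock: 10.42
position: [0.5198, -0.1341, 0.2433]
eef_rot: [0.974, 0.224, -0.0, -0.0]
force: [0.5, -0.4, -0.3]
width: 0.0856
```

>>> apply_moves(
  steps=[
    [[0,0,0],[0,0.05,0],0],
    [[0,0,0],[0,0.05,0],0],
    [[0,0,0],[0,0.05,0],0],
  ],
)

```text
clock: 10.67
position: [0.52, -0.1345, 0.2433]
eef_rot: [0.974, 0.225, -0.0, -0.0]
force: [0.7, -0.5, 0.1]
width: 0.0854
```

>>> apply_moves(
  steps=[
    [[0,0,0],[0,0.05,0],0],
    [[0,0,0],[0,0.05,0],0],
    [[0,0,0],[0,0.05,0],0],
  ],
)

```text
clock: 10.92
position: [0.5203, -0.135, 0.2434]
eef_rot: [0.974, 0.224, 0.0, 0.0]
force: [0.6, -0.4, 1.0]
width: 0.0854
```

>>> apply_moves(
  steps=[
    [[0,0,0],[0,0.05,0],0],
    [[0,0,0],[0,0.05,0],0],
    [[0,0,0],[0,0.05,0],0],
  ],
)

```text
clock: 11.17
position: [0.5205, -0.1355, 0.2434]
eef_rot: [0.974, 0.224, 0.0, 0.0]
force: [-0.1, -0.3, -1.0]
width: 0.0854
```

>>> apply_moves(
  steps=[
    [[0,0,0],[0,0.05,0],0],
    [[0,0,0],[0,0.05,0],0],
    [[0,0,0],[0,0.05,0],0],
  ],
)

```text
clock: 11.42
position: [0.5207, -0.1359, 0.2433]
eef_rot: [0.974, 0.224, -0.0, -0.0]
force: [-0.8, -0.5, -0.1]
width: 0.0854
```

>>> apply_moves(
  steps=[
    [[0,0,0],[0,0.05,0],0],
    [[0,0,0],[0,0.05,0],0],
    [[0,0,0],[0,0.05,0],0],
  ],
)

```text
clock: 11.67
position: [0.5209, -0.1364, 0.2434]
eef_rot: [0.974, 0.224, 0.0, 0.0]
force: [0.2, 0.3, -0.9]
width: 0.0851
```

>>> apply_moves(
  steps=[
    [[0,0,0],[0,0.05,0],0],
    [[0,0,0],[0,0.05,0],0],
    [[0,0,0],[0,0.05,0],0],
  ],
)

```text
clock: 11.92
position: [0.5211, -0.1368, 0.2433]
eef_rot: [0.974, 0.224, -0.0, -0.0]
force: [-0.4, 0.5, -0.2]
width: 0.0854
```

>>> apply_moves(
  steps=[
    [[0,0,0],[0,0.05,0],0],
    [[0,0,0],[0,0.05,0],0],
    [[0,0,0],[0,0.05,0],0],
  ],
)

```text
clock: 12.17
position: [0.5212, -0.137, 0.2433]
eef_rot: [0.974, 0.224, -0.0, -0.0]
force: [-0.7, 2.0, 0.9]
width: 0.0856
```

>>> apply_moves(
  steps=[
    [[0,0,0],[0,0.05,0],0],
    [[0,0,0],[0,0.05,0],0],
    [[0,0,0],[0,0.05,0],0],
  ],
)

```text
clock: 12.42
position: [0.5213, -0.1372, 0.2432]
eef_rot: [0.975, 0.224, -0.0, -0.001]
force: [-1.2, 3.3, 2.6]
width: 0.0854
```

```bash
python3 - <<'E'
from h import *;from bench import *;import cv2
a=capture("scene")["image"];b=capture("side")["image"]
o=get_obs();print(o["clock"],o["position"],o["eef_rot"],o["force"],o["ft_torque"])
def z(i,x,y,w,h,k): return cv2.resize(i[y:y+h,x:x+w],None,fx=k,fy=k,interpolation=cv2.INTER_CUBIC)
cv2.imwrite("pics/z9.png",np.hstack([z(a,200,190,80,100,5),z(b,315,100,80,100,5)]))
E
```

```text
12.5167 [ 0.52129681 -0.13712432  0.24318454] [ 9.74494874e-01  2.24407691e-01 -4.06800772e-04 -8.73205937e-04] [-1.28398089  5.09017939  2.39672646] [ 0.82545223  0.27064408 -0.02758825]
```

View pics/z9.png

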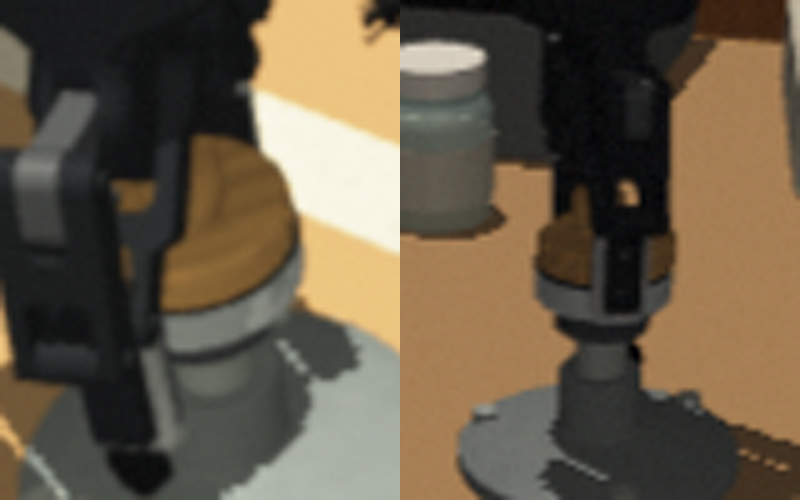

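>>> apply_moves(
  steps=[
    [[0,0,0],[0,0.05,0],0],
    [[0,0,0],[0,0.05,0],0],
    [[0,0,0],[0,0.05,0],0],
  ],
)

```text
clock: 12.77
position: [0.5213, -0.1374, 0.2431]
eef_rot: [0.975, 0.224, -0.001, -0.001]
force: [-1.8, 6.2, 2.9]
width: 0.0853
```

```bash
cat > avg.py <<'E'
from h import *;from bench import *
def avg(n=8):
    L=[]
    for i in range(n):
        capture("side");L.append(get_obs())
    o=L[-1];F=np.mean([l["force"] for l in L],0);T=np.mean([l["ft_torque"] for l in L],0);p=np.mean([l["position"] for l in L],0)
    q=R.from_quat([l["eef_rot"] for l in L]).mean()
    print("t",o["clock"],"p",p.round(5),"F",F.round(2),"T",T.round(3),"Ftool",q.inv().apply(F).round(2),"Ttool",q.inv().apply(T).round(3),"zaxis",q.as_matrix()[:,2].round(4))
    return F,T,p,q
E
python3 - <<'E'
from avg import *
avg()
E
```

```text
t 13.1667 p [ 0.52136 -0.13733  0.24314] F [-2.32  5.83  2.83] T [ 1.024  0.407 -0.024] Ftool [ 0.46 -6.27 -2.81] Ttool [1.098 0.082 0.023] zaxis [-0.0019  0.0023 -1.    ]
```

>>> apply_moves(
  steps=[
    [[0,0,0],[0,-0.3,0],0],
    [[0,0,0],[0,-0.7,0],0],
    [[0,0,0],[0,-1.1,0],0],
    [[0,0,0],[0,-1.5,0],0],
    [[0,0,0],[0,-1.9,0],0],
    [[0,0,0],[0,-2.2,0],0],
    [[0,0,0],[0,-2.4,0],0],
    [[0,0,0],[0,-2.5,0],0],
    [[0,0,0],[0,-2.5,0],0],
    [[0,0,0],[0,-2.5,0],0],
  ],
)

```text
clock: 14.0
position: [0.5109, -0.1157, 0.2434]
eef_rot: [0.974, 0.225, 0.0, 0.0]
force: [0.3, -0.2, 0.7]
width: 0.0852
```

>>> apply_moves(
  steps=[
    [[0,0,0],[0,-0.05,0],0],
    [[0,0,0],[0,-0.1,0],0],
    [[0,0,0],[0,-0.1,0],0],
  ],
)

```text
clock: 14.25
position: [0.5104, -0.1148, 0.2433]
eef_rot: [0.974, 0.224, 0.0, 0.0]
force: [-0.3, -0.3, 0.8]
width: 0.0854
```

>>> apply_moves(
  steps=[
    [[0,0,0],[0,-0.05,0],0],
    [[0,0,0],[0,-0.05,0],0],
    [[0,0,0],[0,-0.05,0],0],
  ],
)

```text
clock: 14.5
position: [0.5102, -0.1143, 0.2433]
eef_rot: [0.974, 0.224, -0.0, -0.0]
force: [0.1, -0.5, 0.7]
width: 0.085
```

>>> apply_moves(
  steps=[
    [[0,0,0],[0,-0.05,0],0],
    [[0,0,0],[0,-0.05,0],0],
    [[0,0,0],[0,-0.05,0],0],
  ],
)

```text
clock: 14.75
position: [0.51, -0.1138, 0.2434]
eef_rot: [0.974, 0.225, 0.0, 0.0]
force: [-0.1, -0.5, -0.1]
width: 0.0852
```

>>> apply_moves(
  steps=[
    [[0,0,0],[0,-0.05,0],0],
    [[0,0,0],[0,-0.1,0],0],
    [[0,0,0],[0,-0.1,0],0],
  ],
)

```text
clock: 15.0
position: [0.5095, -0.1128, 0.2433]
eef_rot: [0.974, 0.225, -0.0, -0.0]
force: [-0.9, 0.5, -1.4]
width: 0.0853
```

>>> apply_moves(
  steps=[
    [[0,0,0],[0,-0.05,0],0],
    [[0,0,0],[0,-0.05,0],0],
    [[0,0,0],[0,-0.05,0],0],
  ],
)

```text
clock: 15.25
position: [0.5093, -0.1125, 0.2434]
eef_rot: [0.974, 0.224, -0.0, -0.0]
force: [-0.1, -0.0, -0.5]
width: 0.0853
```

>>> apply_moves(
  steps=[
    [[0,0,0],[0,-0.05,0],0],
    [[0,0,0],[0,-0.05,0],0],
    [[0,0,0],[0,-0.05,0],0],
  ],
)

```text
clock: 15.5
position: [0.5091, -0.112, 0.2434]
eef_rot: [0.974, 0.224, 0.0, 0.0]
force: [0.2, 0.0, 0.3]
width: 0.0853
```

>>> apply_moves(
  steps=[
    [[0,0,0],[0,-0.05,0],0],
    [[0,0,0],[0,-0.05,0],0],
    [[0,0,0],[0,-0.05,0],0],
  ],
)

```text
clock: 15.75
position: [0.509, -0.1119, 0.2434]
eef_rot: [0.974, 0.225, 0.0, 0.0]
force: [0.7, -2.2, -2.4]
width: 0.0855
```

>>> apply_moves(
  steps=[
    [[0,0,0],[0,-0.05,0],0],
    [[0,0,0],[0,-0.1,0],0],
    [[0,0,0],[0,-0.1,0],0],
  ],
)

```text
clock: 16.0
position: [0.5088, -0.1115, 0.2434]
eef_rot: [0.974, 0.225, 0.001, 0.001]
force: [2.3, -5.2, -3.7]
width: 0.0853
```

```bash
python3 - <<'E'
from avg import *
avg(6)
E
```

```text
t 16.3 p [ 0.50879 -0.11153  0.24339] F [ 2.36 -5.53 -4.  ] T [-0.676 -0.284  0.001] Ftool [-0.31  5.99  4.02] Ttool [-0.732 -0.04  -0.002] zaxis [ 0.0017 -0.0024 -1.    ]
```

>>> apply_moves(
  steps=[
    [[0,0,0],[0,0.3,0],0],
    [[0,0,0],[0,0.7,0],0],
    [[0,0,0],[0,1.1,0],0],
    [[0,0,0],[0,1.4,0],0],
    [[0,0,0],[0,1.45,0],0],
    [[0,0,-0.1],[0,1.45,0],0],
    [[0,0,-0.22],[0,1.45,0],0],
    [[0,0,-0.34],[0,1.45,0],0],
    [[0,0,-0.46],[0,1.45,0],0],
    [[0,0,-0.58],[0,1.45,0],0],
    [[0,0,-0.7],[0,1.45,0],0],
    [[0,0,-0.82],[0,1.45,0],0],
    [[0,0,-0.94],[0,1.45,0],0],
    [[0,0,-1.06],[0,1.45,0],0],
    [[0,0,-1.18],[0,1.45,0],0],
    [[0,0,-1.3],[0,1.45,0],0],
    [[0,0,-1.42],[0,1.45,0],0],
    [[0,0,-1.52],[0,1.45,0],0],
    [[0,0,-1.571],[0,1.45,0],0],
    [[0,0,-1.571],[0,1.45,0],0],
  ],
)

```text
clock: 17.97
position: [0.5147, -0.1236, 0.2433]
eef_rot: [0.53, 0.848, 0.0, -0.0]
force: [0.2, -0.1, 0.4]
width: 0.0853
```

```bash
python3 - <<'E'
from avg import *;import cv2
a=capture("scene")["image"];b=capture("side")["image"]
def z(i,x,y,w,h,k): return cv2.resize(i[y:y+h,x:x+w],None,fx=k,fy=k,interpolation=cv2.INTER_CUBIC)
cv2.imwrite("pics/z10.png",np.hstack([z(a,200,190,80,100,5),z(b,315,100,80,100,5)]))
avg(4)
print(get_obs()["qpos"])
E
```

```text
t 18.2667 p [ 0.51477 -0.1237   0.24336] F [-0.1  -0.21 -0.01] T [0.016 0.005 0.01 ] Ftool [-0.15 -0.18  0.01] Ttool [-0.003  0.017 -0.01 ] zaxis [-1.e-04  1.e-04 -1.e+00]
[-3.68448782e-01  2.16583262e-01  1.95008630e+00  5.35339764e-05
  9.74972141e-01 -8.20874365e-01]
```

View pics/z10.png

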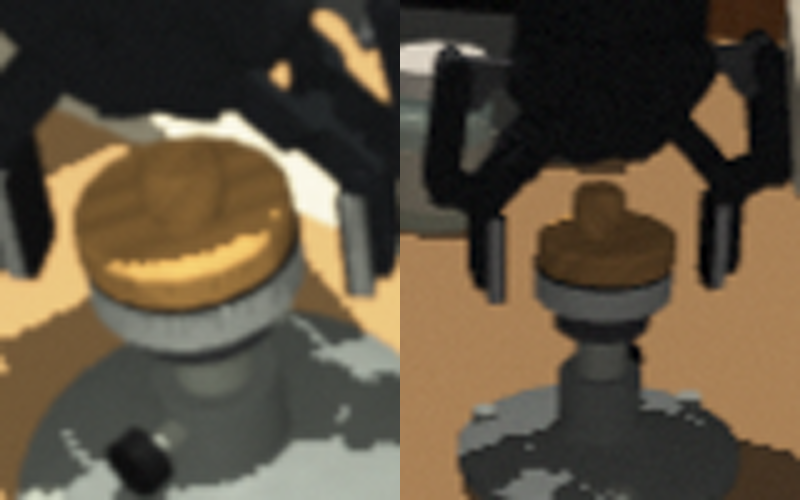

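>>> apply_moves(
  steps=[
    [[0,0,0],[0,0.3,0],0],
    [[0,0,0],[0,0.6,0],0],
    [[0,0,0],[0,0.9,0],0],
    [[0,0,0],[0,1.0,0],0],
    [[0,0,0],[0,1.05,0],0],
    [[0,0,0],[0,1.1,0],0],
    [[0,0,0],[0,1.15,0],0],
    [[0,0,0],[0,1.15,0],0],
    [[0,0,0],[0,1.15,0],0],
  ],
)

```text
clock: 19.02
position: [0.525, -0.1187, 0.2433]
eef_rot: [0.53, 0.848, -0.0, -0.0]
force: [0.0, 0.5, 0.2]
width: 0.0854
```

>>> apply_moves(
  steps=[
    [[0,0,0],[0,0.05,0],0],
    [[0,0,0],[0,0.05,0],0],
    [[0,0,0],[0,0.05,0],0],
  ],
)

```text
clock: 19.27
position: [0.5255, -0.1185, 0.2434]
eef_rot: [0.53, 0.848, 0.0, 0.0]
force: [-0.2, 0.0, 0.4]
width: 0.0854
```

>>> apply_moves(
  steps=[
    [[0,0,0],[0,0.05,0],0],
    [[0,0,0],[0,0.05,0],0],
    [[0,0,0],[0,0.05,0],0],
  ],
)

```text
clock: 19.52
position: [0.526, -0.1183, 0.2434]
eef_rot: [0.53, 0.848, 0.0, -0.0]
force: [-0.1, 0.0, 0.9]
width: 0.0854
```

>>> apply_moves(
  steps=[
    [[0,0,0],[0,0.05,0],0],
    [[0,0,0],[0,0.05,0],0],
    [[0,0,0],[0,0.05,0],0],
  ],
)

```text
clock: 19.77
position: [0.5265, -0.118, 0.2433]
eef_rot: [0.53, 0.848, -0.0, -0.0]
force: [0.1, -0.2, 0.6]
width: 0.0855
```

>>> apply_moves(
  steps=[
    [[0,0,0],[0,0.05,0],0],
    [[0,0,0],[0,0.05,0],0],
    [[0,0,0],[0,0.05,0],0],
  ],
)

```text
clock: 20.02
position: [0.5268, -0.1179, 0.2433]
eef_rot: [0.53, 0.848, -0.0, -0.0]
force: [-1.4, -0.6, 0.5]
width: 0.0852
```

Contact is starting (-1.4 N). Next: one more step, then measure.

>>> apply_moves(
  steps=[
    [[0,0,0],[0,0.05,0],0],
    [[0,0,0],[0,0.05,0],0],
    [[0,0,0],[0,0.05,0],0],
  ],
)

```text
clock: 20.27
position: [0.5271, -0.1177, 0.2433]
eef_rot: [0.53, 0.848, -0.0, -0.0]
force: [-3.3, -2.3, 1.0]
width: 0.0853
```

>>> apply_moves(
  steps=[
    [[0,0,0],[0,0.05,0],0],
    [[0,0,0],[0,0.05,0],0],
    [[0,0,0],[0,0.05,0],0],
  ],
)

```text
clock: 20.52
position: [0.5273, -0.1176, 0.2432]
eef_rot: [0.53, 0.848, -0.001, -0.001]
force: [-4.7, -2.6, 3.0]
width: 0.0858
```

```bash
python3 - <<'E'
from avg import *
avg(6)
E
```

```text
t 20.8167 p [ 0.52727 -0.11766  0.2432 ] F [-4.55 -2.65  2.44] T [-0.458  0.767  0.015] Ftool [-0.39 -5.26 -2.43] Ttool [ 0.89  -0.076 -0.014] zaxis [-2.2e-03 -6.0e-04 -1.0e+00]
```

>>> apply_moves(
  steps=[
    [[0,0,0],[0,-0.3,0],0],
    [[0,0,0],[0,-0.7,0],0],
    [[0,0,0],[0,-1.1,0],0],
    [[0,0,0],[0,-1.5,0],0],
    [[0,0,0],[0,-1.9,0],0],
    [[0,0,0],[0,-2.2,0],0],
    [[0,0,0],[0,-2.4,0],0],
    [[0,0,0],[0,-2.45,0],0],
    [[0,0,0],[0,-2.5,0],0],
    [[0,0,0],[0,-2.55,0],0],
    [[0,0,0],[0,-2.6,0],0],
    [[0,0,0],[0,-2.6,0],0],
    [[0,0,0],[0,-2.6,0],0],
  ],
)

```text
clock: 21.9
position: [0.5045, -0.1287, 0.2434]
eef_rot: [0.53, 0.848, 0.0, 0.0]
force: [0.8, -0.4, -0.6]
width: 0.0855
```

>>> apply_moves(
  steps=[
    [[0,0,0],[0,-0.05,0],0],
    [[0,0,0],[0,-0.05,0],0],
    [[0,0,0],[0,-0.05,0],0],
  ],
)

```text
clock: 22.15
position: [0.504, -0.129, 0.2433]
eef_rot: [0.53, 0.848, -0.0, -0.0]
force: [-1.0, 0.9, -1.5]
width: 0.0854
```

>>> apply_moves(
  steps=[
    [[0,0,0],[0,-0.05,0],0],
    [[0,0,0],[0,-0.05,0],0],
    [[0,0,0],[0,-0.05,0],0],
  ],
)

```text
clock: 22.4
position: [0.5035, -0.1292, 0.2433]
eef_rot: [0.53, 0.848, -0.0, -0.0]
force: [0.7, -0.2, 0.4]
width: 0.0856
```

>>> apply_moves(
  steps=[
    [[0,0,0],[0,-0.05,0],0],
    [[0,0,0],[0,-0.05,0],0],
    [[0,0,0],[0,-0.05,0],0],
  ],
)

```text
clock: 22.65
position: [0.5031, -0.1294, 0.2434]
eef_rot: [0.53, 0.848, -0.0, -0.0]
force: [0.3, -0.1, -0.0]
width: 0.0852
```

>>> apply_moves(
  steps=[
    [[0,0,0],[0,-0.05,0],0],
    [[0,0,0],[0,-0.05,0],0],
    [[0,0,0],[0,-0.05,0],0],
  ],
)

```text
clock: 22.9
position: [0.5026, -0.1296, 0.2433]
eef_rot: [0.53, 0.848, -0.0, -0.0]
force: [0.1, -0.1, -0.3]
width: 0.0855
```

>>> apply_moves(
  steps=[
    [[0,0,0],[0,-0.05,0],0],
    [[0,0,0],[0,-0.05,0],0],
    [[0,0,0],[0,-0.05,0],0],
  ],
)

```text
clock: 23.15
position: [0.5022, -0.1299, 0.2434]
eef_rot: [0.53, 0.848, 0.0, 0.0]
force: [-1.1, 0.1, 0.8]
width: 0.0854
```

>>> apply_moves(
  steps=[
    [[0,0,0],[0,-0.05,0],0],
    [[0,0,0],[0,-0.05,0],0],
    [[0,0,0],[0,-0.05,0],0],
  ],
)

```text
clock: 23.4
position: [0.502, -0.13, 0.2434]
eef_rot: [0.53, 0.848, 0.0, 0.0]
force: [1.7, 1.1, -1.4]
width: 0.0858
```

>>> apply_moves(
  steps=[
    [[0,0,0],[0,-0.05,0],0],
    [[0,0,0],[0,-0.05,0],0],
    [[0,0,0],[0,-0.05,0],0],
  ],
)

```text
clock: 23.65
position: [0.5017, -0.13, 0.2434]
eef_rot: [0.53, 0.848, 0.001, 0.001]
force: [4.5, 2.4, -3.1]
width: 0.0854
```

>>> apply_moves(
  steps=[
    [[0,0,0],[0,-0.05,0],0],
    [[0,0,0],[0,-0.05,0],0],
    [[0,0,0],[0,-0.05,0],0],
  ],
)

```text
clock: 23.9
position: [0.5015, -0.1301, 0.2434]
eef_rot: [0.53, 0.848, 0.001, 0.001]
force: [6.2, 3.6, -4.8]
width: 0.0856
```

```bash
python3 - <<'E'
from avg import *
avg(4)
E
```

```text
t 24.1 p [ 0.50154 -0.13011  0.24337] F [ 5.89  3.31 -4.4 ] T [ 0.438 -0.741  0.039] Ftool [0.41 6.73 4.41] Ttool [-0.858  0.07  -0.038] zaxis [ 2.7e-03  8.0e-04 -1.0e+00]
```

>>> apply_moves(
  steps=[
    [[0,0,0],[0,0.3,0],0],
    [[0,0,0],[0,0.7,0],0],
    [[0,0,0],[0,1.1,0],0],
    [[0,0,0],[0,1.4,0],0],
    [[0,0,0],[0,1.5,0],0],
    [[0,0,0],[0,1.5,0],0],
  ],
)

```text
clock: 24.6
position: [0.5146, -0.1239, 0.2434]
eef_rot: [0.53, 0.848, -0.0, -0.0]
force: [0.1, -0.5, 0.1]
width: 0.0855
```

```bash
python3 - <<'E'
from avg import *;import cv2
a=capture("scene")["image"];b=capture("side")["image"]
def z(i,x,y,w,h,k): return cv2.resize(i[y:y+h,x:x+w],None,fx=k,fy=k,interpolation=cv2.INTER_CUBIC)
cv2.imwrite("pics/z11.png",np.hstack([z(a,210,210,55,60,7),z(b,335,130,45,60,7)]))
avg(2)
E
```

```text
t 24.8 p [ 0.51419 -0.12396  0.24328] F [-0.2   0.09 -0.26] T [ 0.02   0.033 -0.005] Ftool [ 0.17 -0.14  0.26] Ttool [0.021 0.033 0.005] zaxis [-4.e-04  0.e+00 -1.e+00]
```

View pics/z11.png

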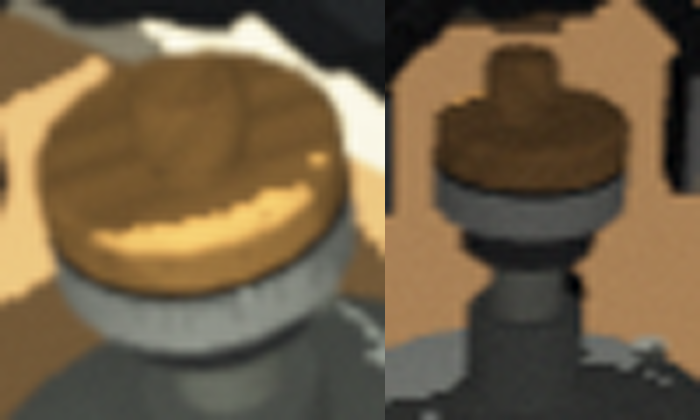

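```bash
python3 - <<'E'
from h import *
t=np.linspace(0,2*np.pi,240)
def ex(K,P,z):
    q=proj(K,P,np.array([.5146,-.1242,z])+.029*np.c_[np.cos(t),np.sin(t),0*t]);return np.r_[q[:,0].min(),q[:,0].max(),q[:,1].min(),q[:,1].max()]
for n,K,P,o in(("scene",K1,P1,(210,210)),("side",K2,P2,(335,130))):
    for z in(.1075,.0955,.079):
        e=ex(K,P,z);print(n,z,((e-[o[0],o[0],o[1],o[1]])*7).round(0)+[0,0,0,0] if n=="scene" else ((e-[o[0],o[0],o[1],o[1]])*7+[385,385,0,0]).round(0))
E
```

```text
scene 0.1075 [ 26. 337.  39. 243.]
scene 0.0955 [ 36. 343.  85. 291.]
scene 0.079 [ 51. 352. 147. 354.]
side 0.1075 [427. 625.  80. 154.]
side 0.0955 [427. 623. 117. 192.]
side 0.079 [426. 620. 167. 245.]
```

>>> apply_moves(
  steps=[
    [[0,0,0],[0,0,-1],0],
    [[0,0,0],[0,0,-3],0],
    [[0,0,0],[0,0,-6],0],
    [[0,0,0],[0,0,-9],0],
    [[0,0,0],[-0.27,0.1,-12],0.3],
    [[0,0,0],[-0.27,0.1,-14],1],
    [[0,0,0],[-0.27,0.1,-14],1],
    [[0,0,0],[-0.27,0.1,-14],1],
    [[0,0,0],[-0.27,0.1,-14],1],
    [[0,0,0],[-0.27,0.1,-14],1],
    [[0,0,0],[-0.27,0.1,-14],1],
  ],
)

```text
clock: 25.72
position: [0.5157, -0.1257, 0.3813]
eef_rot: [0.53, 0.848, -0.0, -0.002]
force: [-0.4, 0.5, 0.2]
width: 0.001
```

```bash
python3 - <<'E'
from avg import *;import cv2
a=capture("scene")["image"];b=capture("side")["image"];w=capture("wrist")
cv2.imwrite("pics/sc12.png",a);cv2.imwrite("pics/si12.png",b);cv2.imwrite("pics/w12.png",w["image"])
np.savez("w12.npz",K=w["intrinsics"],P=w["pose"])
def z(i,x,y,w,h,k): return cv2.resize(i[y:y+h,x:x+w],None,fx=k,fy=k,interpolation=cv2.INTER_CUBIC)
cv2.imwrite("pics/z12.png",np.hstack([z(a,210,210,55,60,8),z(b,335,130,45,60,8)]))
avg(2);print(get_obs()["width"])
E
```

```text
t 25.9667 p [ 0.51626 -0.12587  0.38253] F [0.23 0.37 0.33] T [ 0.032  0.001 -0.047] Ftool [ 0.23  0.37 -0.33] Ttool [-0.013  0.029  0.047] zaxis [-1.4e-03  6.0e-04 -1.0e+00]
0.0003311465008874958
```

View pics/z12.png

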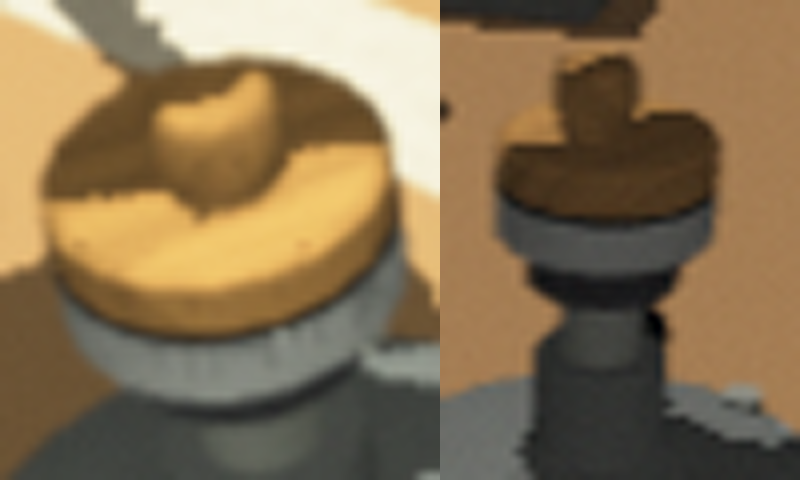

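View pics/w12.png

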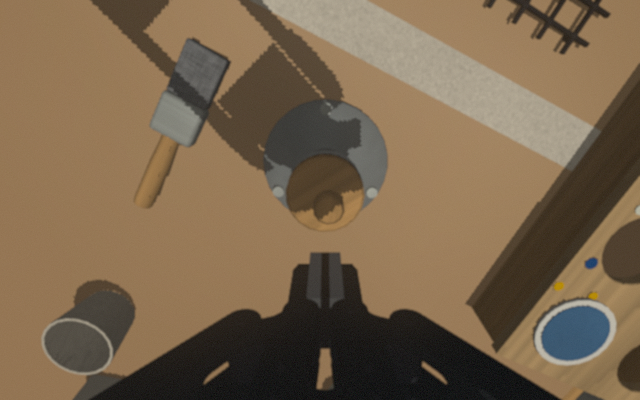

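```bash
python3 - <<'E'
from h import *;from bench import *
import cv2
d=np.load("w12.npz");k=onz(d["K"],d["P"],(329,208),.1255);l=onz(d["K"],d["P"],(326,194),.1075);print(k,l,k-l)
print(proj(d["K"],d["P"],np.array([.5146,-.1242,.1075])))
a=cv2.imread("pics/w12.png");cv2.imwrite("pics/w12z.png",cv2.resize(a[140:245,270:390],None,fx=5,fy=5,interpolation=cv2.INTER_CUBIC))
E
```

```text
[ 0.51755475 -0.12501823  0.1255    ] [ 0.51398007 -0.12231878  0.1075    ] [ 0.00357468 -0.00269945  0.018     ]
[325.62776571 196.56973773]
```

View pics/w12z.png

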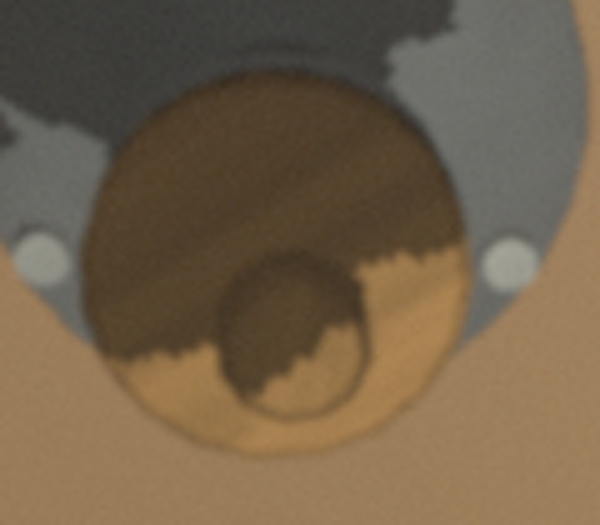

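>>> apply_moves(
  steps=[
    [[0,0,0],[0,0,1.5],1],
    [[0,0,0],[0,0,3],1],
    [[0,0,0],[0,0,4.5],1],
    [[0,0,0],[0,0,6],1],
    [[0,0,0],[0,0,7],1],
    [[0,0,0],[0,0,7.5],1],
    [[0,0,0],[0,0,7.8],1],
    [[0,0,0],[0,0,7.8],1],
    [[0,0,0],[0,0,7.8],1],
    [[0,0,0],[0,0,7.8],1],
  ],
)

```text
clock: 26.8
position: [0.5169, -0.1261, 0.3064]
eef_rot: [0.53, 0.848, 0.0, 0.001]
force: [0.1, -0.3, -0.4]
width: 0.0001
```

>>> apply_moves(
  steps=[
    [[0,0,0],[0,0,0.05],1],
    [[0,0,0],[0,0,0.1],1],
    [[0,0,0],[0,0,0.1],1],
  ],
)

```text
clock: 27.05
position: [0.5165, -0.126, 0.3047]
eef_rot: [0.53, 0.848, 0.0, 0.0]
force: [-0.5, -0.0, 0.1]
width: -0.0001
```

>>> apply_moves(
  steps=[
    [[0,0,0],[0,0,0.05],1],
    [[0,0,0],[0,0,0.1],1],
    [[0,0,0],[0,0,0.1],1],
  ],
)

```text
clock: 27.3
position: [0.5163, -0.1259, 0.3032]
eef_rot: [0.53, 0.848, -0.0, -0.0]
force: [-0.2, -0.3, 0.6]
width: 0.0004
```

>>> apply_moves(
  steps=[
    [[0,0,0],[0,0,0.05],1],
    [[0,0,0],[0,0,0.05],1],
    [[0,0,0],[0,0,0.05],1],
  ],
)

```text
clock: 27.55
position: [0.5164, -0.1259, 0.3028]
eef_rot: [0.53, 0.848, 0.0, -0.0]
force: [0.9, -0.8, 0.1]
width: 0.0001
```

>>> apply_moves(
  steps=[
    [[0,0,0],[0,0,0.05],1],
    [[0,0,0],[0,0,0.05],1],
    [[0,0,0],[0,0,0.05],1],
  ],
)

```text
clock: 27.8
position: [0.5164, -0.1259, 0.3023]
eef_rot: [0.53, 0.848, -0.0, -0.0]
force: [-0.6, -0.4, -0.6]
width: -0.0002
```

>>> apply_moves(
  steps=[
    [[0,0,0],[0,0,0.05],1],
    [[0,0,0],[0,0,0.05],1],
    [[0,0,0],[0,0,0.05],1],
  ],
)

```text
clock: 28.05
position: [0.5164, -0.1259, 0.3018]
eef_rot: [0.53, 0.848, 0.0, -0.0]
force: [-0.5, -0.3, 0.1]
width: -0.0
```

>>> apply_moves(
  steps=[
    [[0,0,0],[0,0,0.05],1],
    [[0,0,0],[0,0,0.05],1],
    [[0,0,0],[0,0,0.05],1],
  ],
)

```text
clock: 28.3
position: [0.5164, -0.1259, 0.3013]
eef_rot: [0.53, 0.848, -0.0, -0.0]
force: [-1.0, -0.9, -0.1]
width: 0.0
```

>>> apply_moves(
  steps=[
    [[0,0,0],[0,0,0.05],1],
    [[0,0,0],[0,0,0.05],1],
    [[0,0,0],[0,0,0.05],1],
  ],
)

```text
clock: 28.55
position: [0.5164, -0.1259, 0.3008]
eef_rot: [0.53, 0.848, -0.0, -0.0]
force: [-1.3, -0.1, -0.5]
width: -0.0
```

>>> apply_moves(
  steps=[
    [[0,0,0],[0,0,0.05],1],
    [[0,0,0],[0,0,0.05],1],
    [[0,0,0],[0,0,0.05],1],
  ],
)

```text
clock: 28.8
position: [0.5164, -0.1259, 0.3003]
eef_rot: [0.53, 0.848, -0.0, -0.0]
force: [-0.3, 0.0, -0.9]
width: 0.0
```

>>> apply_moves(
  steps=[
    [[0,0,0],[0,0,0.05],1],
    [[0,0,0],[0,0,0.05],1],
    [[0,0,0],[0,0,0.05],1],
  ],
)

```text
clock: 29.05
position: [0.5165, -0.126, 0.3001]
eef_rot: [0.53, 0.848, 0.0, 0.0]
force: [-0.5, -0.4, 0.9]
width: -0.0002
```

>>> apply_moves(
  steps=[
    [[0,0,0],[0,0,0.05],1],
    [[0,0,0],[0,0,0.05],1],
    [[0,0,0],[0,0,0.05],1],
  ],
)

```text
clock: 29.3
position: [0.5165, -0.126, 0.3]
eef_rot: [0.53, 0.848, 0.0, 0.0]
force: [-1.7, 0.1, 5.2]
width: 0.0001
```

```bash
python3 - <<'E'
from avg import *
avg(6)
E
```

```text
t 29.6 p [ 0.51654 -0.12598  0.29998] F [-1.78  0.73  5.09] T [0.097 0.343 0.04 ] Ftool [ 1.43 -1.28 -5.09] Ttool [ 0.266  0.237 -0.04 ] zaxis [ 3.e-04 -1.e-04 -1.e+00]
```

>>> apply_moves(
  steps=[
    [[0,0,0],[0.01,-0.01,0.0],1],
    [[0,0,0],[0.03,-0.03,0.02],1],
    [[0,0,0],[0.03,-0.03,0.05],1],
    [[0,0,0],[0.03,-0.03,0.05],1],
  ],
)

```text
clock: 29.93
position: [0.5164, -0.1259, 0.3]
eef_rot: [0.53, 0.848, 0.0, 0.001]
force: [-1.3, 0.3, 6.9]
width: 0.0004
```

```bash
python3 - <<'E'
from avg import *
avg(4)
E
```

```text
t 30.1333 p [ 0.51638 -0.12592  0.29995] F [-1.94  0.85  6.96] T [0.109 0.339 0.016] Ftool [ 1.61 -1.37 -6.96] Ttool [ 0.257  0.246 -0.016] zaxis [ 1.1e-03 -4.0e-04 -1.0e+00]
```

>>> apply_moves(
  steps=[
    [[0,0,0],[0.03,-0.03,0.0],1],
    [[0,0,0],[0.05,-0.05,0.04],1],
    [[0,0,0],[0.05,-0.05,0.08],1],
    [[0,0,0],[0.05,-0.05,0.08],1],
  ],
)

```text
clock: 30.47
position: [0.5161, -0.1258, 0.2999]
eef_rot: [0.53, 0.848, 0.0, 0.001]
force: [-1.7, 1.6, 8.7]
width: 0.0001
```

```bash
python3 - <<'E'
from avg import *
avg(4)
E
```

```text
t 30.6667 p [ 0.51612 -0.12584  0.29992] F [-2.1   0.8   8.93] T [0.163 0.362 0.007] Ftool [ 1.62 -1.52 -8.93] Ttool [ 0.253  0.305 -0.007] zaxis [ 2.6e-03 -9.0e-04 -1.0e+00]
```

>>> apply_moves(
  steps=[
    [[0,0,0],[0.02,-0.02,0.03],1],
    [[0,0,0],[0.04,-0.04,0.06],1],
    [[0,0,0],[0.05,-0.05,0.1],1],
    [[0,0,0],[0.05,-0.05,0.1],1],
  ],
)

```text
clock: 31.0
position: [0.5159, -0.1257, 0.2999]
eef_rot: [0.53, 0.848, 0.0, 0.002]
force: [-1.8, 1.4, 11.8]
width: 0.0004
```

```bash
python3 - <<'E'
from avg import *
avg(4)
E
```

```text
t 31.2 p [ 0.51589 -0.12574  0.29985] F [-2.17  0.87 11.7 ] T [0.194 0.4   0.   ] Ftool [  1.7   -1.54 -11.71] Ttool [0.275 0.35  0.   ] zaxis [ 0.004  -0.0014 -1.    ]
```

>>> apply_moves(
  steps=[
    [[0,0,0],[0.01,-0.01,0.03],1],
    [[0,0,0],[0.03,-0.03,0.06],1],
    [[0,0,0],[0.04,-0.04,0.1],1],
    [[0,0,0],[0.04,-0.04,0.1],1],
  ],
)

```text
clock: 31.53
position: [0.5157, -0.1257, 0.2998]
eef_rot: [0.53, 0.848, 0.001, 0.003]
force: [-2.7, 1.0, 15.5]
width: -0.0001
```

```bash
python3 - <<'E'
from avg import *
avg(4)
E
```

```text
t 31.7333 p [ 0.51571 -0.12568  0.29979] F [-3.27  1.57 15.25] T [0.216 0.527 0.03 ] Ftool [  2.78  -2.19 -15.26] Ttool [ 0.379  0.425 -0.03 ] zaxis [ 0.005  -0.0018 -1.    ]
```

>>> apply_moves(
  steps=[
    [[0,0,0],[0,0,0],1],
    [[0,0,0],[0,0,0],1],
    [[0,0,0],[0,0,0],1],
    [[0,0,0],[0,0,0],1],
    [[0,0,0],[0,0,0],1],
    [[0,0,0],[0,0,0],1],
    [[0,0,0],[0,0,0],1],
    [[0,0,0],[0,0,0],1],
    [[0,0,0],[0,0,0],1],
    [[0,0,0],[0,0,0],1],
    [[0,0,0],[0,0,0],1],
    [[0,0,0],[0,0,0],1],
    [[0,0,0],[0,0,0],1],
    [[0,0,0],[0,0,0],1],
    [[0,0,0],[0,0,0],1],
    [[0,0,0],[0,0,0],1],
    [[0,0,0],[0,0,0],1],
    [[0,0,0],[0,0,0],1],
  ],
)

```text
clock: 33.23
position: [0.5157, -0.1257, 0.2998]
eef_rot: [0.53, 0.848, 0.001, 0.003]
force: [-2.6, 1.2, 14.9]
width: -0.0004
```

```bash
python3 - <<'E'
from avg import *
avg(3)
E
```

```text
t 33.3833 p [ 0.51571 -0.12568  0.29979] F [-3.41  1.86 15.05] T [ 0.233  0.508 -0.01 ] Ftool [  3.1   -2.2  -15.07] Ttool [0.355 0.432 0.01 ] zaxis [ 0.005  -0.0018 -1.    ]
```

>>> apply_moves(
  steps=[
    [[0,0,0],[-0.03,0.03,-0.07],1],
    [[0,0,0],[-0.06,0.06,-0.14],1],
    [[0,0,0],[-0.1,0.1,-0.21],1],
    [[0,0,0],[-0.14,0.14,-0.29],1],
    [[0,0,0],[-0.17,0.17,-0.37],1],
    [[0,0,0],[-0.17,0.17,-0.5],1],
    [[0,0,0],[-0.17,0.17,-0.8],1],
    [[0,0,0],[-0.17,0.17,-2],1],
    [[0,0,0],[-0.17,0.17,-4],1],
    [[0,0,0],[-0.17,0.17,-6],1],
    [[0,0,0],[-0.17,0.17,-8],1],
    [[0,0,0],[-0.17,0.17,-8],1],
    [[0,0,0],[-0.17,0.17,-8],1],
  ],
)

```text
clock: 34.47
position: [0.517, -0.1262, 0.3781]
eef_rot: [0.53, 0.848, 0.0, 0.002]
force: [-0.2, -0.7, -0.1]
width: -0.0002
```

```bash
python3 - <<'E'
from avg import *;import cv2
a=capture("scene")["image"];b=capture("side")["image"];w=capture("wrist")
cv2.imwrite("pics/sc13.png",a);cv2.imwrite("pics/si13.png",b);cv2.imwrite("pics/w13.png",w["image"])
def z(i,x,y,w,h,k): return cv2.resize(i[y:y+h,x:x+w],None,fx=k,fy=k,interpolation=cv2.INTER_CUBIC)
cv2.imwrite("pics/z13.png",np.hstack([z(a,210,210,55,60,8),z(b,335,130,45,60,8)]))
cv2.imwrite("pics/w13z.png",z(w["image"],270,140,120,105,5))
avg(2);d=np.load("w12.npz");print(np.abs(d["P"]-w["pose"]).max())
E
```

```text
t 34.7167 p [ 0.51581 -0.12572  0.37439] F [-0.27  0.18  0.27] T [-0.025 -0.042  0.005] Ftool [ 0.28 -0.17 -0.27] Ttool [-0.027 -0.041 -0.005] zaxis [-0.0029  0.0011 -1.    ]
0.006620451312558839
```

View pics/z13.png

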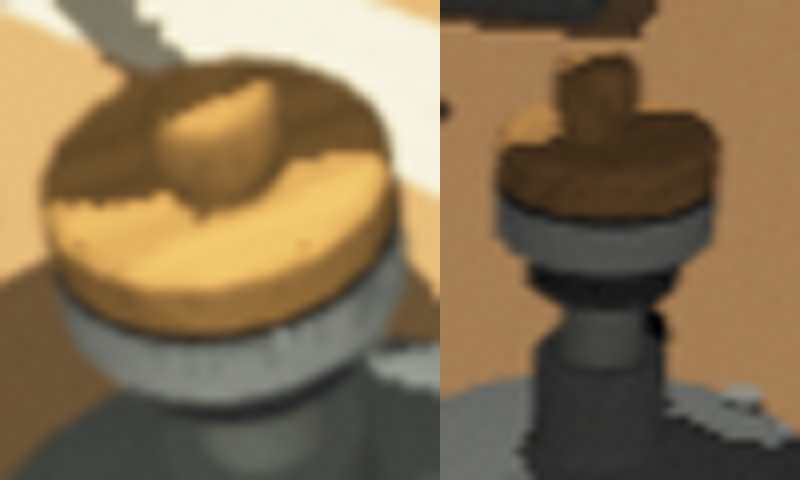

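View pics/w13z.png

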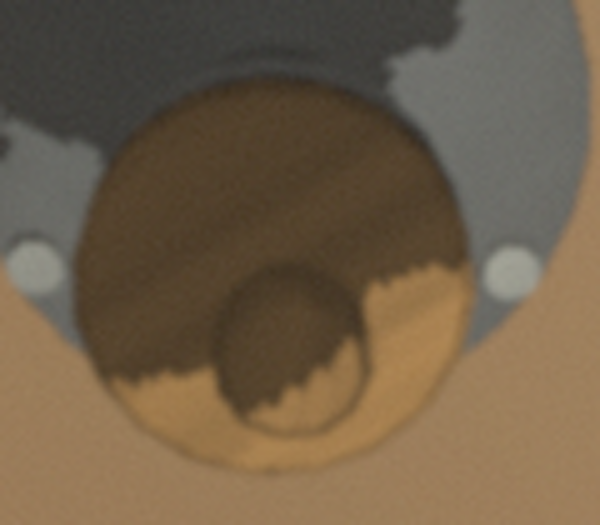

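```bash
python3 - <<'E'
from h import *;import cv2
t=np.linspace(0,2*np.pi,2000)
def sil(K,P,c,row,z0,z1):
    # silhouette columns of flush cylinder at given image row
    best=[1e9,-1e9]
    for z in np.linspace(z0,z1,60):
        q=proj(K,P,np.array([c[0],c[1],z])+.029*np.c_[np.cos(t),np.sin(t),0*t])
        m=np.abs(q[:,1]-row)<.15
        if m.any(): best=[min(best[0],q[m,0].min()),max(best[1],q[m,0].max())]
    return np.array(best)
def edges(img,row,l,r):
    out=[]
    for c in(l,r):
        a=int(c)-6;s=cv2.GaussianBlur(img,(1,3),0)[row,a:a+14].astype(float)
        d=np.linalg.norm(np.gradient(s,axis=0),axis=1);d=np.where(d>.5*d.max(),d,0)
        out.append((d*(a+np.arange(14))).sum()/d.sum())
    return np.array(out)
for f in("12","13"):
  for n,K,P,rows in(("sc",K1,P1,[226,229,232,236,239,242]),("si",K2,P2,[147,149,151,154,156,158])):
    im=cv2.imread(f"pics/{n}{f}.png")
    for r in rows:
        s=sil(K,P,(.5146,-.1242),r,.079,.1075);e=edges(im,r,*s)
        print(f,n,r,"pred",s.round(1),"meas",e.round(2),"diff",(e-s).round(2))
E
```

```text
12 sc 226 pred [215.9 258. ] meas [218.   257.95] diff [ 2.06 -0.06]
12 sc 229 pred [214.3 258.4] meas [215.99 258.59] diff [1.66 0.17]
12 sc 232 pred [213.7 258.8] meas [210.69 258.87] diff [-2.97  0.03]
12 sc 236 pred [214.1 259.4] meas [208.43 258.35] diff [-5.7  -1.04]
12 sc 239 pred [214.8 259.8] meas [211.77 259.97] diff [-3.05  0.16]
12 sc 242 pred [215.5 260.2] meas [215.35 260.89] diff [-0.17  0.66]
12 si 147 pred [341.  369.3] meas [341.85 369.45] diff [0.81 0.18]
12 si 149 pred [341.  369.2] meas [341.98 369.5 ] diff [0.96 0.33]
12 si 151 pred [341.  369.1] meas [341.47 369.46] diff [0.47 0.39]
12 si 154 pred [341.  368.9] meas [341.52 369.37] diff [0.56 0.45]
12 si 156 pred [340.9 368.8] meas [341.83 368.95] diff [0.89 0.13]
12 si 158 pred [340.9 368.7] meas [341.5  368.61] diff [ 0.58 -0.1 ]
13 sc 226 pred [215.9 258. ] meas [217.98 257.94] diff [ 2.04 -0.07]
13 sc 229 pred [214.3 258.4] meas [216.   258.57] diff [1.66 0.14]
13 sc 232 pred [213.7 258.8] meas [210.67 258.86] diff [-3.    0.03]
13 sc 236 pred [214.1 259.4] meas [208.43 258.33] diff [-5.69 -1.07]
13 sc 239 pred [214.8 259.8] meas [211.71 259.99] diff [-3.11  0.17]
13 sc 242 pred [215.5 260.2] meas [216.66 260.9 ] diff [1.15 0.67]
13 si 147 pred [341.  369.3] meas [345.14 369.46] diff [4.09 0.18]
13 si 149 pred [341.  369.2] meas [341.9 369.5] diff [0.88 0.33]
13 si 151 pred [341.  369.1] meas [341.48 369.45] diff [0.48 0.38]
13 si 154 pred [341.  368.9] meas [341.51 369.03] diff [0.55 0.11]
13 si 156 pred [340.9 368.8] meas [341.51 368.95] diff [0.57 0.13]
13 si 158 pred [340.9 368.7] meas [341.49 368.6 ] diff [ 0.57 -0.11]
```

The scene and side edge positions before and after the press agree to about 0.02 px, apart from a few shadow-affected rows. The gripper is well clear, so I'll hand the job in.

```bash
python3 - <<'E'
from bench import *
print(close_job())
E
```

```text
the job is handed in; nothing more can be done
None
```

I moved the lid from the mat to the turntable head, trued it up by feel, let go of it, pressed it down and left it there. The job was handed in at about 35 s with the gripper clear, and no verdict was reported.

- **Placing:** I gripped the lid by its knob and set it down at about 8 N. It was then released for truing.
- **Truing:** I straddled both rims with the open fingers and pushed gently from four sides, in two directions 90° apart. Each push stopped when the head's rim was felt, at about 5–8 N.
- **Pressing:** After letting go, I pressed on the knob with the closed fingertips at about 15 N for roughly 2 s. There was about 3.7 N of sideways force during the press. The largest total force I read on the turntable was about 16 N, under the 20 N limit.

**Last checks:**
- **Did the press move the lid?** No. The lid's edges in the camera pictures before and after the press agree to about 0.02 px (0.03 mm), apart from a few edges blurred by shadows.
- **Is it flush?** In the side view the lid and head rims line up within about 0.2 px (0.3 mm), which is as fine as the pictures can show.
- **What disagreed or was unclear:** Shadows made the left edge in the scene view unusable. The right edge there agreed to within about 0.7 px, apart from one stray row near 1 px. One of my contact-height estimates put the contact about 3 mm below the top of the head, too close to the lid seam to confirm head contact on its own. I took it as head contact because it was stiff and the measured spacing matched.
- **Other pieces:** I did not touch the other pieces on the mat.

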